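# Push the paint-pan tray home and shut its keeper

### The arm

A 6-joint arm with a two-finger parallel gripper is mounted at the origin on the work surface. World frame = base frame: x ahead of the robot, y to its left, z up, the work surface at z = 0. Lengths are in m, angles in degrees, forces in N, time in s.
With the tool pointing down it reaches from about 0.3 to 0.75 m from the base axis. Payload 8.5 kg.
Tool frame: the origin (TCP) lies at the very end of the fingers, on their centre line; the grasp point (between the pads) lies 19 mm behind it; z points along the fingers, y is the direction in which the jaws open and shut (so a half turn about z gives the same grasp; the last joint's range is limited). The gripper opens to 85 mm and grips with 20 to 120 N. Pads are 22 mm wide; open, the fingers measure 114 mm over their backs; the gripper's body (76 mm by 85 mm) begins 54 mm behind the grasp point. The pads swing forward as they close: fully open they stand 13 mm farther back than shut.
Start: joints at [55.273, 21.807, 74.336, -0, 83.858, -12.336], TCP at [0.21, 0.509, 0.231] pointing down, gripper open.
Joint ranges: [-178.18, 178.18], [-50.72, 133.34], [12.68, 142.11], [-81.47, 261.47], [9.98, 163.14], [-165.26, 165.26]. Speed limits (degrees/s): [136.94, 136.94, 180, 180, 180, 180].

### API

Orientations are given as a 3x3 rotation matrix whose columns are the frame's x, y, z axes.
In Python, from rig import env, vision, close_job, spotter gives the robot as it stands. The module is installed in compiled form; this text tells all that it offers.
- The arm moves only by the tool jog_arm, never from a script. Its argument "plan" is a list that holds one entry, the list of rows, each a list of 6 numbers: the shift along the tool's x, y, z in units of 40 mm (1.0 is 40 mm), then the turn, a rotation vector about the tool's x, y, z in units of 0.15 rad (1.0 is 0.15 rad). A call has 1 to 10 rows; each row shifts and turns the commanded pose from where the row before left it, along the tool's axes as they then stand; what a row does not reach is not made up. A row lasts 1/10 s, in which the tool goes at most 50 mm and 8.59 degrees, less where a joint would pass 70% of its speed; a pose out of reach is approached as far as the arm can. A call with a number of a shift or a turn outside -1 to 1 is refused whole. A call with a gripper value outside its range is refused whole. "grip" is the opening, from -1 (shut) to 1 (fully open), set as the call begins (left out, the last holds). The fingers move at their own pace and stop on an object; "squeeze" is the grip in N (left out, the last holds). Time passes only in rows, so rows that do not move let the fingers close. It gives the time, the measured TCP pose, the force and the opening at its end, in the units of the state.
- env.observe(): the state, without advancing time (a new reading comes with each control period).
- vision.get_image(name): name is "scene" or "top" or "wrist"; returns (picture, depth): 480x640x3 uint8, red, green, blue; 480x640 float32, m along the optical axis (not along the pixel's ray), 0 where there is no reading.
- vision.camera_info(name): a dict with "fx", "fy", "cx", "cy" (pixels), "k1" (the pictures are not rectified: a ray, as slopes to the right and down, at radius r is drawn at 1 + k1 r^2 times it, then the intrinsics apply), "rvec" (rotation vector, rad) and "tvec" (3), from world to camera coordinates, as OpenCV has them. Camera axes: x right, y down, z forward; pixel columns grow to the right and rows downward; lengths in m; the calibration is good to about 2 mm. A picture is of the moment at which its call begins: read the wrist's pose just before it. camera_info takes no time and is no camera call; for the wrist camera it gives the pose at the moment of the call.
- close_job(): hands the job in, once; it reports no verdict.
Trained networks look in the newest picture that a camera, given by its name, has taken for a name from the list of things; names that differ only in an ending like _2 or _b are one class to them, and where a whole thing is asked for, a point or a joint stands for the part that bears it (a point fixed in the world has none). Each returns a list of dicts, best first, with "score" (0 to 1); they miss things now and then, are a little off and sometimes report something else, mostly with a low value. They report only what shows in the picture. A call takes as long as a camera call. They do not tell look-alikes from the thing itself.
- spotter.trace(camera, query): "pixels" (480x640 bool, what is visible of it) and "rect" ([left, top, right, bottom] in pixels, round what is visible of it).
The state is a dict: "time_s": time; "q": joint angles; "qvel": joint speeds; "joint_efforts": joint torques, N m; "position": TCP position; "tool_rot": TCP orientation; "ft_force": force on the tool from outside, world axes, zero at the start; "wrist_torque": the same for the moment, N m; "grip_width": finger opening in m.
Only numpy, scipy, OpenCV 4.12 (cv2) and the standard library are available. Lean on these libraries where they do the work, as an engineer would, in place of code of your own. Each camera call takes 0.05 s, during which the arm holds its last target.

### The job

Push the grey tray of paint pans along the bench into the corner formed by the two wooden battens, until it sits flush against both, and push the swinging steel keeper bar round until it lies along the tray's near side. Only push with the fingers: do not lift or tip the tray, do not take the keeper bar between the fingers, and leave the jars, tub, bottle, beaker, spoon and brush where they are.

Things in the scene. Friction and masses are not known exactly. Their poses are not given: they have to be found in the camera images.
- stop: Fixed corner of two wooden battens, 24 mm wide, 25 high. Origin: inner corner where the inner faces meet, at bench level; z up. Far batten's inner face is the plane x = 0 of this frame (y from 24 to -230 mm); side batten's is the plane y = 0 (x from 0 to -113 mm). The tray's place is at negative x and y. x points away from the robot, within 0.15 rad of the world's.
- tray: Grey tray of twelve white paint pans, a solid block: 120 mm along its x, 160 along its y, 30 high, 0.4 to 0.85 kg, slides on the bench (some 2 to 9 N). Origin: centre of underside; z up. Starts nearer the robot and further right than its place, turned up to 0.3 rad from the stop. Home: origin at x = -60, y = -80 mm in the stop's frame, axes parallel.
- keeper (a joint): Angle of the keeper, a steel bar that swings level about an upright pin beyond the near end of the side batten. 0: points along the stop's -y, across the tray's near side (1 mm off a tray that is home); grows as it opens, clockwise from above; 1.57: points along the stop's -x. Range -0.15 to 2.0, starts at 1.35 to 1.95. Stays where left; about 1 N at its end swings it.
- keeper_hinge (a point): On the keeper's pin axis, 24 mm above the bench, level with the bar's top; at x = -129, y = 14 mm in the stop's frame. Axes turn with the bar, which extends 100 mm along this frame's -y, 8 mm to either side in x, from 4 to 24 mm above the bench.
- keeper_mid (a point): Centre of the keeper bar, 50 mm from the pin, 14 mm above the bench; same axes as keeper_hinge.
- keeper_tip (a point): Middle of the keeper's free end, 100 mm from the pin, 14 mm above the bench.
- tub: Bystander, loose, to be left alone: cream lidded tub, 94 mm across, 96 tall. Origin: centre of its underside.
- bottle: Bystander, loose, to be left alone: white capped bottle, 66 mm across, 150 tall. Origin: centre of its underside.
- mug: Bystander, loose, to be left alone: hazy clear beaker, 76 mm across, 85 tall. Origin: centre of its underside.
- jar_a: Bystander, loose, to be left alone: low glass jar with steel cap, 48 mm across, 45 tall, left of the side batten. Origin: centre of its underside.
- jar_b: Bystander, loose, to be left alone: low glass jar with steel cap, 48 mm across, 45 tall, on the robot's side of the keeper. Origin: centre of its underside.
- spoon: Bystander, loose, to be left alone: steel spoon lying on the bench, left of the stop. Origin: on its underside, lengthways along its x.
- brush: Bystander, loose, to be left alone: brush lying on the bench, right of and nearer the robot than the tray. Origin: on its underside, lengthways along its x.
Things that resemble listed ones, but are neither listed nor needed, are in the scene too. Leave any blue or yellow look-alike of the tray alone.

How it is judged:
By the outcome, as a careful person would: the job done as asked, in the order asked, and still so for the second after the job is handed in, with the robot touching nothing.
It also fails if it takes over 67 s, if anything falls off the work surface, if the arm or the gripper's body presses on something with over 40 N, if the wrist force passes 120 N, or if a joint passes its speed limit or range.

## Working session

There is one attempt and no reset: what is moved stays moved. The work goes in short steps, Python scripts to look and compute and a tool call to move; the robot and the scene stay as the last step left them, time stands still between calls to the robot, and variables do not carry over. Pictures are saved under pics/ and viewed, and the job is handed in when it is done.

Besides the shell and the picture viewer there is one more tool, called after "Emit:" as name(argument=value, ...) on one line, values as JSON. jog_arm: Moves the arm, as the interface text tells. Its arguments: {"type":"object","properties":{"plan":{"type":"array"},"grip":{"type":"number"},"squeeze":{"type":"number"}},"required":["plan"]}

```bash
mkdir -p pics
cat > h.py <<'E'
from rig import env, vision, close_job, spotter
import numpy as np, cv2
def cam(n):
    i=vision.camera_info(n); R,_=cv2.Rodrigues(np.array(i['rvec'],float)); return i,R,np.array(i['tvec'],float).reshape(3)
def save(n,f):
    p,d=vision.get_image(n); cv2.imwrite('pics/'+f,p[:,:,::-1]); return p,d
def rays(i,uv):
    uv=np.atleast_2d(np.array(uv,float)); K=np.array([[i['fx'],0,i['cx']],[0,i['fy'],i['cy']],[0,0,1]])
    return cv2.undistortPoints(uv.reshape(-1,1,2),K,np.array([i['k1'],0,0,0.])).reshape(-1,2)
def atz(c,uv,z):
    i,R,t=c; s=rays(i,uv); d=np.c_[s,np.ones(len(s))]@R; o=-R.T@t
    return o+d*((z-o[2])/d[:,2])[:,None]
def proj(c,P):
    i,R,t=c; q=np.atleast_2d(P)@R.T+t; s=q[:,:2]/q[:,2:]; r2=(s**2).sum(1,keepdims=True); s=s*(1+i['k1']*r2)
    return s*[i['fx'],i['fy']]+[i['cx'],i['cy']]
def cloud(c,d):
    i,R,t=c; v,u=np.mgrid[0:480,0:640]; s=rays(i,np.c_[u.ravel(),v.ravel()]); P=np.c_[s,np.ones(len(s))]*d.ravel()[:,None]
    W=(P-t)@R; W[d.ravel()==0]=np.nan; return W.reshape(480,640,3)
E
python3 - <<'E'
from h import *
print(env.observe())
for n in('scene','top'):
    p,d=save(n,n+'0.png'); c=cam(n); print(n,c[0],-c[1].T@c[2]); np.save(n+'d.npy',d)
    for q in ('tray','stop','keeper','jar_a','tub','brush'):
        for r in spotter.trace(n,q)[:4]:
            print(q,round(r['score'],2),r['rect'])
print(env.observe()['time_s'])
E
```

```text
{'time_s': 0.0, 'q': array([ 5.52751749e+01,  2.18419362e+01,  7.43838606e+01, -6.01546206e-04,
        8.38602289e+01, -1.23372901e+01]), 'qvel': array([ 0.03207969,  0.07538213,  0.03136583,  0.04018755, -0.0002588 ,
       -0.01363602]), 'joint_efforts': array([ 1.13022134e-04, -4.48456764e+01, -2.31279856e+01, -3.08063127e-04,
        4.70414801e-03, -1.20161869e-05]), 'position': array([0.20932422, 0.50829036, 0.23070818]), 'tool_rot': array([[-9.24629215e-01,  3.80867560e-01, -8.46689189e-04],
       [ 3.80868375e-01,  9.24628435e-01, -1.23996849e-03],
       [ 3.10609127e-04, -1.46898822e-03, -9.99998873e-01]]), 'ft_force': array([-0.27497509, -0.09726087,  1.41080695]), 'wrist_torque': array([-0.02948153, -0.02895436, -0.04347667]), 'grip_width': 0.08556167011041996}
scene {'fx': 531.1050214039583, 'fy': 531.1050214039583, 'cx': 322.40932425962706, 'cy': 241.40215230882524, 'k1': -0.05974898218510499, 'rvec': array([ 1.56582094,  2.10483788, -0.78135098]), 'tvec': array([ 0.18810312, -0.30269388,  1.47205014])} [1.18301526 0.17421209 0.9295499 ]
tray 0.86 [439.5, 182.5, 519.8
[... 266 characters left out ...]
.3, 478.2, 409.2]
brush 0.94 [226.2, 166.6, 257.0, 226.9]
top {'fx': 446.58697478650475, 'fy': 446.58697478650475, 'cx': 328.6071250114155, 'cy': 231.93900935635907, 'k1': -0.10758713240026042, 'rvec': array([ 2.06966307, -2.15745622,  0.22168209]), 'tvec': array([-0.05354693,  0.48562594,  1.03387704])} [ 0.26112928 -0.06606753  1.1113272 ]
tray 0.81 [461.4, 270.3, 540.3, 351.6]
tray 0.72 [153.3, 295.0, 234.3, 374.6]
tray 0.69 [312.2, 182.4, 380.2, 231.9]
keeper 0.73 [260.6, 202.6, 275.9, 245.2]
jar_a 0.9 [228.8, 268.6, 249.9, 292.3]
jar_a 0.73 [225.4, 161.6, 244.9, 178.7]
tub 0.67 [264.0, 204.7, 270.4, 241.9]
tub 0.56 [174.2, 125.7, 221.7, 167.0]
brush 0.63 [404.4, 243.4, 430.3, 326.3]
0.7
```

View pics/top0.png

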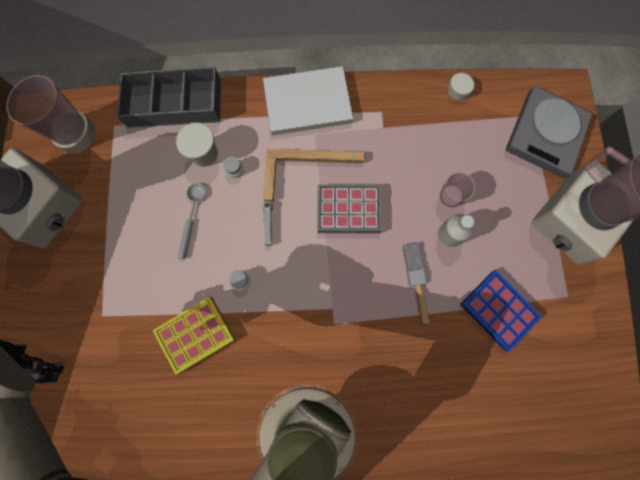

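View pics/scene0.png

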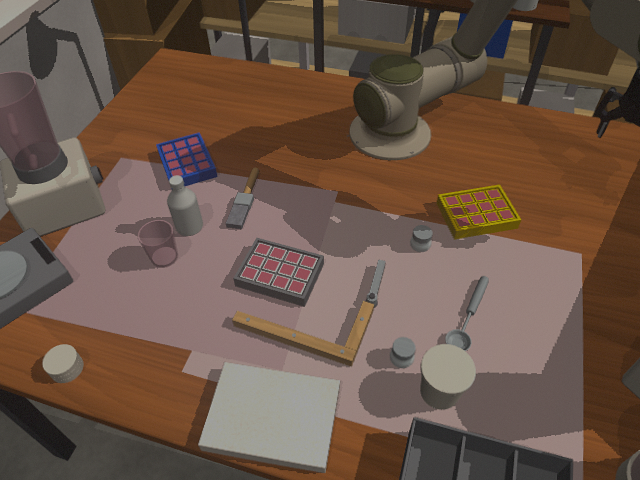

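The top view shows the grey tray at about (349,208), with the batten corner at about (274,161). The keeper runs from (267,203) to (268,243), pointing towards the robot. jar_a is at (233,167) and jar_b at (238,280). Next I'll measure these.

```bash
cat > meas.py <<'E'
from h import *
def measure(tag, names=('top','scene')):
    out={}
    for n in names:
        p,d=save(n,f'{n}_{tag}.png'); c=cam(n); W=cloud(c,d)
        rs=spotter.trace(n,'tray')
        for r in rs:
            m=r['pixels']; w=W[m]; w=w[np.isfinite(w[:,2])]
            px=p[m].astype(float)
            cen=np.median(w,0)
            if not(0.35<cen[0]<0.65 and -0.2<cen[1]<0.2): continue
            # rect fit from mask contour at z=.03 (top face)
            t=w[(w[:,2]>0.02)&(w[:,2]<0.042)]
            (cx,cy),(a,b),ang=cv2.minAreaRect((t[:,:2]*1000).astype(np.float32))
            print(n,'tray depth',np.round([cx,cy,a,b,ang],1),'zmed',round(float(np.median(t[:,2])),4),r['score'],r['rect'])
    print(env.observe()['time_s'])
if __name__=='__main__':
    import sys; measure(sys.argv[1])
E
python3 meas.py m1
python3 - <<'E'
from h import *
# zoomed crop of top with world grid labels
p=cv2.imread('pics/top0.png'); c=cam('top')
cr=p[140:300,210:410]; cv2.imwrite('pics/crop0.png',cv2.resize(cr,None,fx=4,fy=4,interpolation=cv2.INTER_CUBIC)[:600])
d=np.load('topd.npy');W=cloud(c,d)
for uv in [(274,161),(267,203),(268,240),(349,208),(300,155),(300,225),(233,165),(238,280),(130,250)]:
    print(uv,np.round(W[uv[1],uv[0]],4))
E
```

```text
top tray depth [ 548.9 -127.2  160.3  120.    87. ] zmed 0.0287 0.93 [313.5, 182.3, 379.6, 234.7]
scene tray depth [ 549.3 -126.9  162.4  125.8   87.6] zmed 0.0269 0.78 [230.7, 238.1, 324.4, 307.8]
0.9
(274, 161) [0.6811 0.0593 0.0251]
(267, 203) [0.5682 0.078  0.0292]
(268, 240) [0.4745 0.0775 0.023 ]
(349, 208) [ 0.5483 -0.1278  0.0223]
(300, 155) [ 0.6939 -0.0084  0.0267]
(300, 225) [ 0.5139 -0.002   0.003 ]
(233, 165) [0.6677 0.1617 0.0448]
(238, 280) [0.3754 0.1484 0.045 ]
(130, 250) [ 0.4675  0.4404 -0.001 ]
```

View pics/crop0.png

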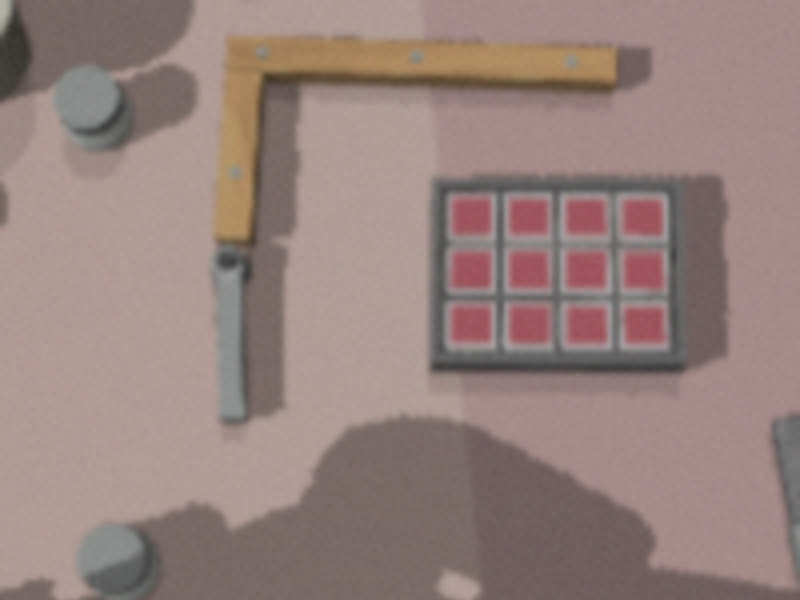

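```bash
cat > stop.py <<'E'
from h import *
from scipy.optimize import least_squares
p=cv2.imread('pics/top0.png'); c=cam('top')
sub=p[140:300,210:410]
hsv=cv2.cvtColor(p,cv2.COLOR_BGR2HSV)
m=(cv2.inRange(hsv,(8,110,90),(28,255,255))>0); mm=np.zeros_like(m); mm[143:210,255:372]=m[143:210,255:372]
v,u=np.nonzero(mm); print(len(u),u.min(),u.max(),v.min(),v.max())
# fit L-shape polygon (top z=.025) by maximizing IoU of soft mask
S=6
def poly(x):
    X,Y,a=x; R=np.array([[np.cos(a),-np.sin(a)],[np.sin(a),np.cos(a)]])
    L=np.array([[0,0],[0,-.230],[.024,-.230],[.024,.024],[-.113,.024],[-.113,0]])
    q=L@R.T+[X,Y]; return proj(c,np.c_[q,np.full(6,.025)])
ref=cv2.resize(mm[130:220,240:390].astype(np.float32),None,fx=1,fy=1)
def cost(x):
    im=np.zeros((90*8,150*8),np.uint8); q=((poly(x)-[240,130]+.5)*8); cv2.fillPoly(im,[np.round(q).astype(np.int32)],255)
    im=cv2.resize(im,(150,90),interpolation=cv2.INTER_AREA)/255.
    return ((im-ref)**2).sum()
from scipy.optimize import minimize
best=None
for a in (-.05,0,.05):
    r=minimize(cost,[.68,.055,a],method='Nelder-Mead',options=dict(initial_simplex=[[.68,.055,a],[.69,.055,a],[.68,.065,a],[.68,.055,a+.04]],xatol=1e-5))
    print(r.x,r.fun)
    if best is None or r.fun<best.fun: best=r
np.save('stop.npy',best.x)
X,Y,a=best.x
R=np.array([[np.cos(a),-np.sin(a)],[np.sin(a),np.cos(a)]])
hinge=R@[-.129,.014]+[X,Y]; print('hinge',hinge,'home',R@[-.06,-.08]+[X,Y])
o=p.copy(); o=cv2.resize(o[140:290,210:410],None,fx=4,fy=4,interpolation=cv2.INTER_CUBIC)
def dr(P,col): cv2.polylines(o,[np.round((P-[210,140]+.5)*4).astype(np.int32)],True,col,1)
dr(poly(best.x),(255,0,0))
def rect(x,y,a,hx,hy,z):
    R=np.array([[np.cos(a),-np.sin(a)],[np.sin(a),np.cos(a)]])
    q=np.array([[hx,hy],[hx,-hy],[-hx,-hy],[-hx,hy]])@R.T+[x,y]; return proj(c,np.c_[q,np.full(4,z)])
dr(rect(.5489,-.1272,np.deg2rad(-3),.06,.08,.03),(0,255,0))
dr(rect(*hinge,0,.004,.004,.024),(0,0,255))
cv2.imwrite('pics/fit0.png',o)
E
python3 stop.py
```

```text
956 265 363 150 198
[ 0.68852926  0.05525647 -0.07820439] 314.56369088811994
[ 0.68852251  0.05490341 -0.07872984] 314.12973471741634
[ 0.68877124  0.05495841 -0.08123383] 314.6652210688197
hinge [0.56102318 0.07900571] home [ 0.62241648 -0.02012987]
```

View pics/fit0.png

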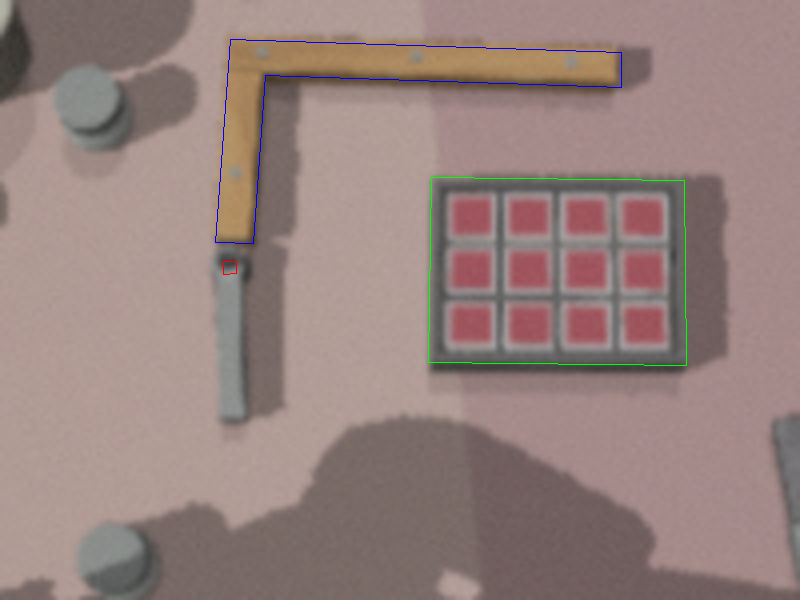

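Emit:
jog_arm(plan=[[[0,0,0,0,0,-0.7],[0,0,0,0,0,-0.7],[0,0,0,0,0,-0.68],[-0.35,-0.76,0,0,0,0],[-0.35,-0.76,0,0,0,0],[-0.35,-0.76,0,0,0,0],[-0.35,-0.76,0,0,0,0],[-0.35,-0.76,0,0,0,0],[-0.35,-0.76,0,0,0,0],[-0.35,-0.76,0,0,0,0]]], grip=0.2)

```text
time_s: 1.9
position: [0.2907, 0.2874, 0.2315]
tool_rot: [[-0.997, 0.078, 0.001], [0.078, 0.997, 0.0], [-0.0, 0.0, -1.0]]
ft_force: [0.1, 0.7, -0.2]
grip_width: 0.0512
```

Emit:
jog_arm(plan=[[[-0.35,-0.76,0,0,0,0],[-0.35,-0.76,0,0,0,0],[-0.35,-0.76,0,0,0,0],[-0.35,-0.76,0,0,0,0],[-0.35,-0.76,0,0,0,0],[-0.35,-0.76,0,0,0,0],[-0.35,-0.76,0,0,0,0],[-0.35,-0.76,0,0,0,0],[-0.35,-0.76,0,0,0,0],[-0.35,-0.76,0,0,0,0]]])

```text
time_s: 2.9
position: [0.4064, -0.0268, 0.2315]
tool_rot: [[-0.997, 0.079, 0.0], [0.079, 0.997, -0.0], [-0.0, -0.0, -1.0]]
ft_force: [0.9, 0.1, -0.6]
grip_width: 0.0511
```

```bash
cat > st.py <<'E'
from h import *
X,Y,a=np.load('stop.npy')
def st():
    s=env.observe(); c,n=np.cos(a),np.sin(a); R=np.array([[c,-n],[n,c]])
    p=s['position']; q=R.T@(p[:2]-[X,Y]); T=s['tool_rot']
    ty=R.T@T[:2,1]; f=R.T@s['ft_force'][:2]
    print('t',round(s['time_s'],2),'stop xy mm',np.round(q*1000,1),'z',round(p[2]*1000,1),'tooly',np.round(ty,3),'tilt',np.round(T[2],3),'F',np.round(f,1),round(s['ft_force'][2],1),'w',round(s['grip_width'],4))
if __name__=='__main__': st()
E
python3 st.py
```

```text
t 2.9 stop xy mm [-274.9 -103.7] z 231.5 tooly [0. 1.] tilt [-0. -0. -1.] F [0.9 0.1] -0.6 w 0.0511
```

Emit:
jog_arm(plan=[[[-0.3,-0.72,0,0,0,0],[-0.3,-0.72,0.5,0,0,0],[-0.4,-0.72,0.9,0,0,0],[0,0,0.9,0,0,0],[0,0,0.9,0,0,0],[0,0,0.9,0,0,0],[0,0,0.7,0,0,0],[0,0,0.4,0,0,0],[0,0,0.2,0,0,0],[0,0,0,0,0,0]]])

```text
time_s: 3.9
position: [0.439, -0.1146, 0.0149]
tool_rot: [[-0.997, 0.079, -0.001], [0.079, 0.997, 0.001], [0.001, 0.0, -1.0]]
ft_force: [0.8, -0.3, -0.2]
grip_width: 0.0513
```

```bash
python3 st.py; python3 meas.py m2
```

```text
t 3.9 stop xy mm [-235.4 -188.6] z 14.9 tooly [0. 1.] tilt [ 0.001  0.    -1.   ] F [ 0.8 -0.2] -0.2 w 0.0513
top tray depth [ 566.2 -129.2  159.5   84.9   86.4] zmed 0.0286 0.6 [315.2, 184.1, 380.8, 217.8]
scene tray depth [ 550.2 -127.5  163.8  123.7   87.4] zmed 0.027 0.8 [232.7, 241.6, 322.7, 306.5]
4.1
```

View pics/scene_m2.png

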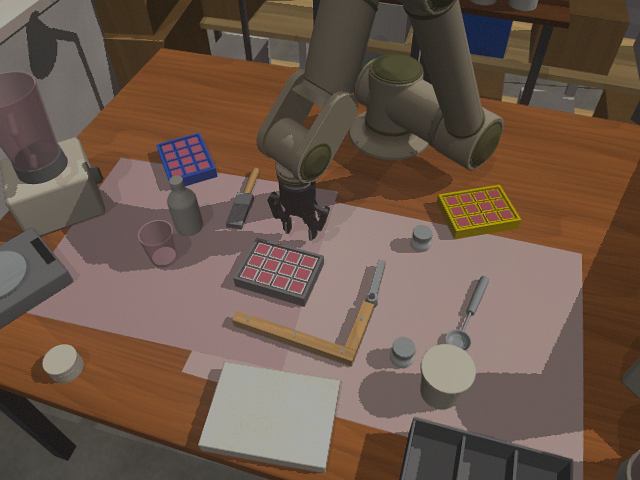

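Emit:
jog_arm(plan=[[[0,-0.1,0.12,0,0,0],[-0.3,0,0,0,0,0],[-0.3,0,0,0,0,0],[-0.2,0,0,0,0,0],[-0.2,0,0,0,0,0],[-0.2,0,0,0,0,0],[-0.2,0,0,0,0,0],[-0.2,0,0,0,0,0],[-0.1,0,0,0,0,0],[0,0,0,0,0,0]]])

```text
time_s: 5.1
position: [0.5075, -0.1242, 0.0105]
tool_rot: [[-0.997, 0.079, 0.001], [0.079, 0.997, -0.0], [-0.001, -0.0, -1.0]]
ft_force: [0.3, 0.1, 0.4]
grip_width: 0.0513
```

```bash
python3 st.py; python3 meas.py m3
```

```text
t 5.1 stop xy mm [-166.4 -192.8] z 10.5 tooly [-0.  1.] tilt [-0.001 -0.    -1.   ] F [0.3 0.2] 0.4 w 0.0513
top tray depth [ 628.4 -134.3  158.1   21.9   85. ] zmed 0.0289 0.62 [313.3, 172.7, 377.5, 182.1]
5.3
```

View pics/scene_m3.png

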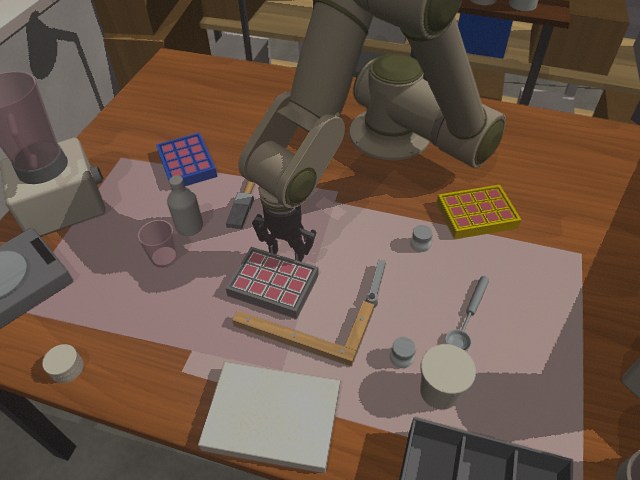

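Emit:
jog_arm(plan=[[[-0.15,0,0,0,0,0],[-0.15,0,0,0,0,0],[-0.15,0,0,0,0,0],[-0.15,0,0,0,0,0],[-0.1,0,0,0,0,0],[-0.05,0,0,0,0,0],[0,0,0,0,0,0]]])

```text
time_s: 6.0
position: [0.5371, -0.1265, 0.0105]
tool_rot: [[-0.997, 0.079, 0.001], [0.079, 0.997, -0.0], [-0.001, -0.0, -1.0]]
ft_force: [-0.7, 0.4, 0.0]
grip_width: 0.0516
```

```bash
python3 st.py; python3 meas.py m4
```

```text
t 6.0 stop xy mm [-136.7 -192.7] z 10.5 tooly [0. 1.] tilt [-0.001 -0.    -1.   ] F [-0.7  0.3] 0.0 w 0.0516
scene tray depth [ 612.7 -132.8  164.1  133.6   84.2] zmed 0.0269 0.68 [220.1, 256.6, 314.3, 328.9]
6.2
```

View pics/scene_m4.png

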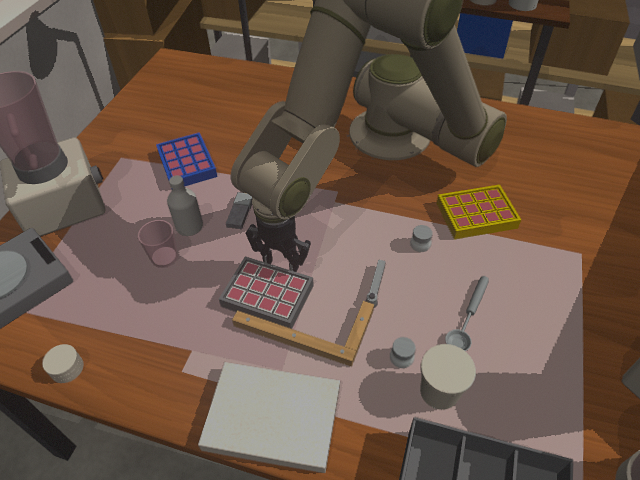

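Emit:
jog_arm(plan=[[[-0.05,0,0,0,0,0],[-0.04,0,0,0,0,0],[-0.03,0,0,0,0,0],[-0.03,0,0,0,0,0]]])

```text
time_s: 6.6
position: [0.5424, -0.1268, 0.0106]
tool_rot: [[-0.997, 0.079, -0.001], [0.079, 0.997, 0.0], [0.001, 0.0, -1.0]]
ft_force: [-5.5, -0.5, 3.5]
grip_width: 0.0511
```

```bash
python3 st.py
```

```text
t 6.6 stop xy mm [-131.4 -192.6] z 10.6 tooly [0. 1.] tilt [ 0.001  0.    -1.   ] F [-5.4 -0.9] 3.5 w 0.0511
```

Emit:
jog_arm(plan=[[[-0.03,0,0,0,0,0],[-0.03,0,0,0,0,0]]])

```text
time_s: 6.8
position: [0.5449, -0.1271, 0.0105]
tool_rot: [[-0.997, 0.079, -0.0], [0.079, 0.997, 0.0], [0.0, 0.0, -1.0]]
ft_force: [-5.7, 0.8, 4.0]
grip_width: 0.0515
```

Emit:
jog_arm(plan=[[[-0.03,0,0,0,0,0],[-0.03,0,0,0,0,0]]])

```text
time_s: 7.0
position: [0.5452, -0.127, 0.0105]
tool_rot: [[-0.997, 0.078, -0.005], [0.078, 0.997, 0.001], [0.005, 0.0, -1.0]]
ft_force: [-18.7, -1.4, 13.4]
grip_width: 0.0514
```

```bash
python3 st.py
```

```text
t 7.0 stop xy mm [-128.5 -192.6] z 10.5 tooly [-0.  1.] tilt [ 0.005  0.    -1.   ] F [-18.6  -2.9] 13.4 w 0.0514
```

Run:
```python
from h import *
X,Y,a=np.load('stop.npy');R=np.array([[np.cos(a),-np.sin(a)],[np.sin(a),np.cos(a)]])
for n in('top','scene'):
    p,d=save(n,n+'_m5.png');c=cam(n);W=cloud(c,d)
    for q in('mug','bottle','brush','keeper','tray'):
        for r in spotter.trace(n,q)[:3]:
            w=W[r['pixels']];w=w[np.isfinite(w[:,2])]; lo,hi=np.percentile(w,[3,97],axis=0)
            s=(w[:,:2]-[X,Y])@R; l2,h2=np.percentile(s,[3,97],axis=0)
            print(n,q,round(r['score'],2),np.round(r['rect']),'z',np.round([lo[2],hi[2]],3),'stopx',np.round([l2[0],h2[0]],3),'stopy',np.round([l2[1],h2[1]],3))
```

```text
top mug 0.67 [440. 173. 476. 206.] z [0.003 0.087] stopx [-0.112 -0.044] stopy [-0.491 -0.423]
top bottle 0.9 [440. 216. 478. 248.] z [0.013 0.152] stopx [-0.211 -0.158] stopy [-0.472 -0.42 ]
top brush 0.6 [400. 243. 429. 324.] z [0.013 0.023] stopx [-0.395 -0.213] stopy [-0.385 -0.338]
top tray 0.8 [156. 317. 239. 377.] z [0.008 0.354] stopx [-0.537 -0.419] stopy [0.079 0.261]
top tray 0.68 [461. 271. 541. 352.] z [0.008 0.033] stopx [-0.448 -0.293] stopy [-0.65  -0.492]
top tray 0.47 [317. 161. 385. 205.] z [0.025 0.288] stopx [-0.106  0.003] stopy [-0.274 -0.118]
scene mug 0.67 [138. 220. 180. 265.] z [0.001 0.085] stopx [-0.11 -0.04] stopy [-0.491 -0.421]
scene mug 0.25 [231. 261. 381. 367.] z [0.003 0.027] stopx [-0.189  0.029] stopy [-0.213  0.027]
scene bottle 0.83 [165. 173. 202. 234.] z [0.006 0.149] stopx [-0.193 -0.146] stopy [-0.469 -0.421]
scene brush 0.72 [225. 192. 252. 225.] z [0.003 0.021] stopx [-0.291 -0.207] stopy [-0.38  -0.332]
scene brush 0.24 [369. 259. 385. 304.] z [0.    0.026] stopx [-0.22  -0.115] stopy [0.001 0.025]
scene keeper 0.76 [363. 257. 385. 302.] z [0.    0.026] stopx [-0.223 -0.117] stopy [0.002 0.025]
scene tray 0.88 [440. 184. 520. 237.] z [0.001 0.031] stopx [-0.527 -0.369] stopy [0.09  0.258]
scene tray 0.76 [218. 262. 311. 330.] z [0.012 0.031] stopx [-0.112  0.004] stopy [-0.269 -0.114]
scene tray 0.7 [157. 135. 214. 186.] z [0.008 0.031] stopx [-0.442 -0.3  ] stopy [-0.645 -0.487]
```

View pics/scene_m5.png

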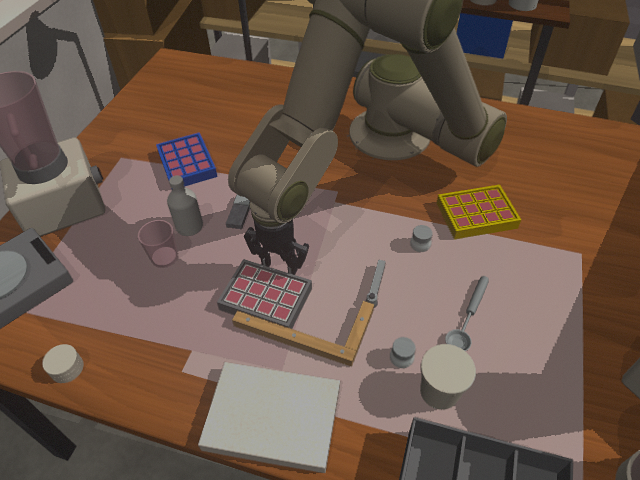

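View pics/top_m5.png

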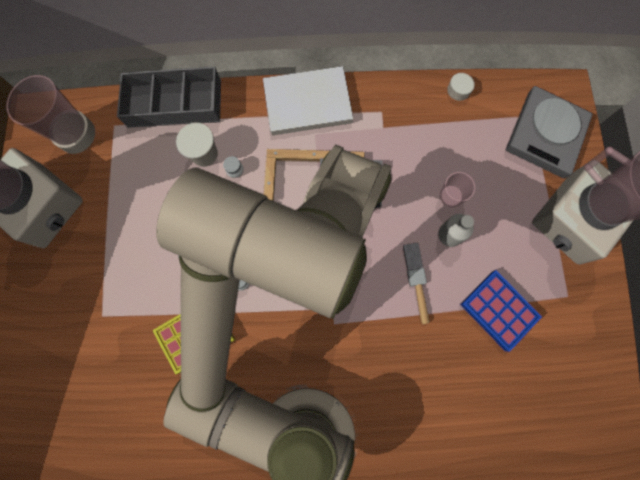

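Emit:
jog_arm(plan=[[[0.5,0,0,0,0,0],[0.7,0,0,0,0,0],[0,0,-0.9,0,0,0],[0,0,-0.9,0,0,0],[0,0,-0.9,0,0,0],[0,-0.7,0,0,0,0],[0,-0.8,0,0,0,0],[0,-0.8,0,0,0,0],[0,-0.7,0,0,0,0]]])

```text
time_s: 8.5
position: [0.4907, -0.245, 0.1188]
tool_rot: [[-0.997, 0.079, 0.002], [0.079, 0.997, -0.001], [-0.003, -0.001, -1.0]]
ft_force: [0.8, -0.2, 0.2]
grip_width: 0.0512
```

```bash
python3 st.py; python3 -c "
from h import *
print(env.observe()['q'])"
```

```text
t 8.5 stop xy mm [-173.6 -314.6] z 118.8 tooly [0. 1.] tilt [-0.003 -0.001 -1.   ] F [ 0.9 -0.2] 0.2 w 0.0512
[-3.89140463e+01  2.77531198e+01  8.46925135e+01  2.30337515e-02
  6.73934389e+01 -1.24392867e+02]
```

Emit:
jog_arm(plan=[[[0,0,0,0,0,1],[0,0,0,0,0,1],[0,0,0,0,0,1],[0,0,0,0,0,1],[0,0,0,0,0,1],[0,0,0,0,0,1],[0,0,0,0,0,1],[0,0,0,0,0,1],[0,0,0,0,0,1],[0,0,0,0,0,1]]])

```text
time_s: 9.5
position: [0.4909, -0.2435, 0.1186]
tool_rot: [[0.014, 1.0, 0.002], [1.0, -0.014, -0.001], [-0.001, 0.002, -1.0]]
ft_force: [0.4, -0.3, -0.1]
grip_width: 0.0511
```

Emit:
jog_arm(plan=[[[0,0,0,0,0,0.47],[0,0.9,0,0,0,0],[0,0.95,0,0,0,0],[0,0.9,0,0,0,0],[0,0,0,0,0,0]]])

```text
time_s: 10.0
position: [0.6035, -0.2519, 0.1178]
tool_rot: [[0.077, 0.997, 0.004], [0.997, -0.077, -0.001], [-0.001, 0.004, -1.0]]
ft_force: [-0.8, 1.2, -0.5]
grip_width: 0.0512
```

```bash
python3 st.py
```

```text
t 10.0 stop xy mm [ -60.6 -312.6] z 117.8 tooly [1.    0.002] tilt [-0.001  0.004 -1.   ] F [-0.9  1.1] -0.5 w 0.0512
```

Emit:
jog_arm(plan=[[[0,0,0.8,0,0,0],[0,0,0.8,0,0,0],[0,0,0.7,0,0,0],[0,0,0.4,0,0,0],[0,0,0,0,0,0],[0.3,0,0,0,0,0],[0.2,0,0,0,0,0],[0.15,0,0,0,0,0],[0.15,0,0,0,0,0],[0.15,0,0,0,0,0]]])

```text
time_s: 11.0
position: [0.6031, -0.2144, 0.0117]
tool_rot: [[0.078, 0.997, 0.002], [0.997, -0.078, -0.003], [-0.002, 0.002, -1.0]]
ft_force: [-1.4, -5.0, 3.6]
grip_width: 0.0514
```

```bash
python3 st.py
```

```text
t 11.0 stop xy mm [ -63.9 -275.2] z 11.7 tooly [1.    0.001] tilt [-0.002  0.002 -1.   ] F [-1.  -5.1] 3.6 w 0.0514
```

Emit:
jog_arm(plan=[[[0.2,0,0,0,0,0],[0.2,0,0,0,0,0],[0.2,0,0,0,0,0],[0.2,0,0,0,0,0],[0.2,0,0,0,0,0],[0.2,0,0,0,0,0],[0.2,0,0,0,0,0],[0.2,0,0,0,0,0],[0.2,0,0,0,0,0],[0.1,0,0,0,0,0]]])

```text
time_s: 12.0
position: [0.609, -0.1382, 0.0114]
tool_rot: [[0.078, 0.997, 0.001], [0.997, -0.078, -0.002], [-0.002, 0.002, -1.0]]
ft_force: [-0.3, -6.1, 4.2]
grip_width: 0.051
```

```bash
python3 st.py; python3 meas.py m6
```

```text
t 12.0 stop xy mm [ -64.1 -198.8] z 11.4 tooly [1.    0.001] tilt [-0.002  0.002 -1.   ] F [ 0.1 -6.2] 4.2 w 0.051
top tray depth [643.7   2.1  64.3  94.9  76.6] zmed 0.0281 0.64 [278.7, 154.6, 311.4, 191.3]
scene tray depth [624.3 -47.6 160.5 124.   85.6] zmed 0.0271 0.73 [256.4, 271.7, 349.9, 341.8]
12.2
```

View pics/scene_m6.png

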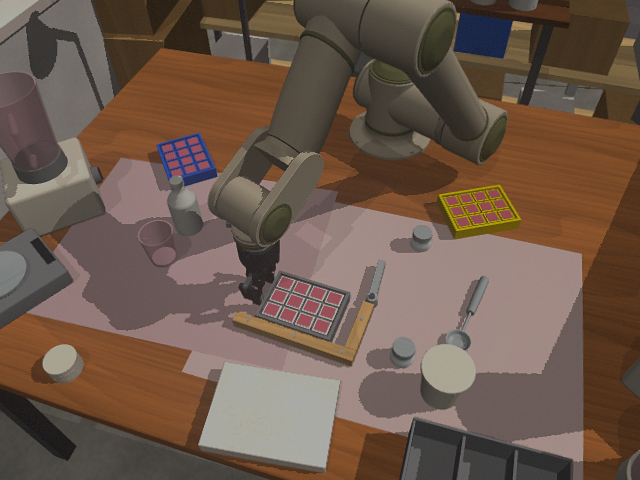

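Sliding nicely along the far batten, with about 28 mm still to go.

Emit:
jog_arm(plan=[[[0.15,0,0,0,0,0],[0.15,0,0,0,0,0],[0.1,0,0,0,0,0],[0.1,0,0,0,0,0],[0.05,0,0,0,0,0],[0.04,0,0,0,0,0],[0.03,0,0,0,0,0]]])

```text
time_s: 12.9
position: [0.6105, -0.1132, 0.0104]
tool_rot: [[0.078, 0.997, -0.0], [0.997, -0.078, 0.0], [0.0, -0.0, -1.0]]
ft_force: [-0.8, -4.2, -0.3]
grip_width: 0.0509
```

```bash
python3 st.py
```

```text
t 12.9 stop xy mm [ -64.6 -173.7] z 10.4 tooly [1. 0.] tilt [ 0. -0. -1.] F [-0.5 -4.2] -0.3 w 0.0509
```

Emit:
jog_arm(plan=[[[0.03,0,0,0,0,0],[0.03,0,0,0,0,0]]])

```text
time_s: 13.1
position: [0.6107, -0.1109, 0.0104]
tool_rot: [[0.079, 0.997, -0.0], [0.997, -0.079, 0.0], [0.0, -0.0, -1.0]]
ft_force: [-0.7, -2.4, -0.6]
grip_width: 0.0516
```

Emit:
jog_arm(plan=[[[0.03,0,0,0,0,0],[0.03,0,0,0,0,0]]])

```text
time_s: 13.3
position: [0.6109, -0.1084, 0.0104]
tool_rot: [[0.079, 0.997, -0.0], [0.997, -0.079, 0.0], [0.0, -0.0, -1.0]]
ft_force: [-1.7, -2.2, -1.4]
grip_width: 0.0516
```

```bash
python3 st.py
```

```text
t 13.3 stop xy mm [ -64.6 -168.9] z 10.4 tooly [1. 0.] tilt [ 0. -0. -1.] F [-1.5 -2.4] -1.4 w 0.0516
```

Emit:
jog_arm(plan=[[[0.03,0,0,0,0,0],[0.03,0,0,0,0,0]]])

```text
time_s: 13.5
position: [0.6111, -0.1073, 0.0105]
tool_rot: [[0.078, 0.997, -0.0], [0.997, -0.078, -0.002], [-0.002, 0.0, -1.0]]
ft_force: [-3.6, -13.6, -1.5]
grip_width: 0.0516
```

```bash
python3 st.py;  python3 meas.py m7
```

```text
t 13.5 stop xy mm [ -64.5 -167.8] z 10.5 tooly [1.    0.001] tilt [-0.002  0.    -1.   ] F [ -2.5 -13.8] -1.5 w 0.0516
top tray depth [641.8  31.7  58.6  94.6  86. ] zmed 0.0285 0.95 [271.1, 157.5, 298.5, 191.8]
scene tray depth [626.7 -17.5 160.7 122.6  85.7] zmed 0.0271 0.64 [268.4, 276.1, 362.0, 345.4]
13.7
```

View pics/scene_m7.png

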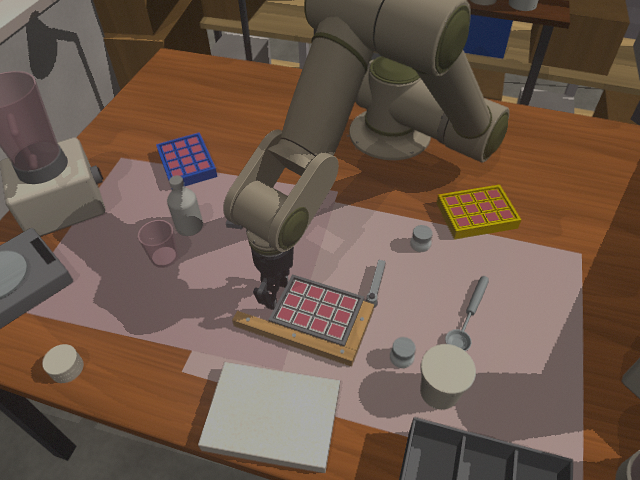

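Emit:
jog_arm(plan=[[[-0.4,0,0,0,0,0],[-0.6,0,0,0,0,0],[0,0,-0.9,0,0,0],[0,0,-0.9,0,0,0],[0,0,-0.9,0,0,0],[0.4,-0.8,0,0,0,-0.9],[0,-0.8,0,0,0,-0.9],[0,-0.8,0,0,0,-0.9],[0,-0.8,0,0,0,-0.9],[0,0,0,0,0,-0.9]]])

```text
time_s: 14.7
position: [0.4811, -0.1462, 0.1189]
tool_rot: [[-0.565, 0.825, -0.001], [0.825, 0.565, 0.001], [0.001, -0.0, -1.0]]
ft_force: [0.1, -0.3, 0.2]
grip_width: 0.0511
```

Emit:
jog_arm(plan=[[[0,0,0,0,0,-1],[0,0,0,0,0,-1],[0,0,0,0,0,-1],[0,0,0,0,0,-1],[0,0,0,0,0,-1],[0,0,0,0,0,-0.97],[0,0,0,0,0,0]]])

```text
time_s: 15.4
position: [0.4838, -0.146, 0.1187]
tool_rot: [[-0.997, 0.078, 0.001], [0.078, 0.997, 0.001], [-0.001, 0.001, -1.0]]
ft_force: [0.8, -0.1, -0.9]
grip_width: 0.0511
```

```bash
python3 st.py
```

```text
t 15.4 stop xy mm [-188.3 -216.3] z 118.7 tooly [-0.001  1.   ] tilt [-0.001  0.001 -1.   ] F [ 0.8 -0.1] -0.9 w 0.0511
```

Emit:
jog_arm(plan=[[[0,0.8,0,0,0,0],[0,0.9,0,0,0,0],[0,0.9,0,0,0,0],[0,0.8,0,0,0,0],[0,0,0.8,0,0,0],[0,0,0.8,0,0,0],[0,0,0.7,0,0,0],[-0.3,0,0.4,0,0,0],[-0.3,0,0,0,0,0],[-0.2,0,0,0,0,0]]])

```text
time_s: 16.4
position: [0.5271, -0.0129, 0.0102]
tool_rot: [[-0.997, 0.083, -0.0], [0.083, 0.997, 0.0], [0.0, 0.0, -1.0]]
ft_force: [0.5, -0.4, 1.1]
grip_width: 0.0513
```

Emit:
jog_arm(plan=[[[-0.25,0,0,0,0,0],[-0.15,0,0,0,0,0],[0,0,0,0,0,0]]])

```text
time_s: 16.7
position: [0.543, -0.0141, 0.0109]
tool_rot: [[-0.997, 0.079, 0.001], [0.079, 0.997, -0.0], [-0.001, -0.0, -1.0]]
ft_force: [-0.2, -0.9, -0.4]
grip_width: 0.0513
```

```bash
python3 st.py; python3 meas.py m8
```

```text
t 16.7 stop xy mm [-139.6  -80.2] z 10.9 tooly [0.001 1.   ] tilt [-0.001 -0.    -1.   ] F [-0.1 -0.9] -0.4 w 0.0513
scene tray depth [627.1 -16.6 164.1 124.8  85.3] zmed 0.027 0.85 [267.8, 276.8, 364.7, 343.4]
16.9
```

View pics/scene_m8.png

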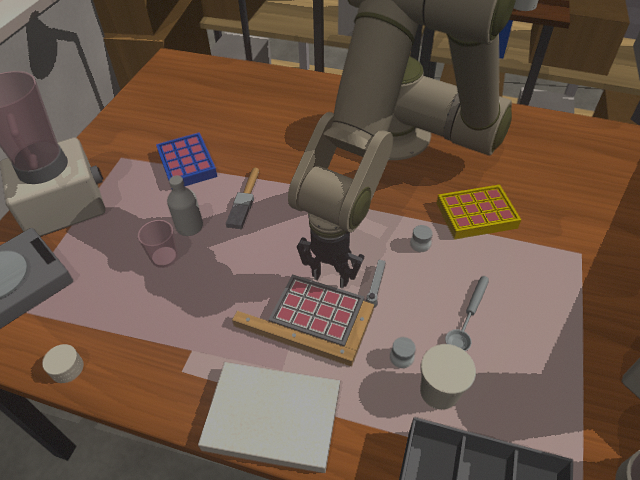

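Now press to the earlier contact (x' ≈ -128.5).

Emit:
jog_arm(plan=[[[-0.1,0,0,0,0,0],[-0.06,0,0,0,0,0],[-0.04,0,0,0,0,0],[-0.03,0,0,0,0,0]]])

```text
time_s: 17.3
position: [0.5516, -0.0147, 0.0105]
tool_rot: [[-0.997, 0.079, 0.0], [0.079, 0.997, -0.0], [-0.0, -0.0, -1.0]]
ft_force: [-0.8, -0.0, 0.5]
grip_width: 0.0514
```

Emit:
jog_arm(plan=[[[-0.03,0,0,0,0,0],[-0.03,0,0,0,0,0]]])

```text
time_s: 17.5
position: [0.5539, -0.0149, 0.0105]
tool_rot: [[-0.997, 0.079, -0.0], [0.079, 0.997, 0.0], [0.0, 0.0, -1.0]]
ft_force: [-0.6, 0.2, 0.0]
grip_width: 0.0514
```

```bash
python3 st.py
```

```text
t 17.5 stop xy mm [-128.8  -80.2] z 10.5 tooly [0. 1.] tilt [ 0.  0. -1.] F [-0.6  0.2] 0.0 w 0.0514
```

Emit:
jog_arm(plan=[[[-0.03,0,0,0,0,0],[-0.03,0,0,0,0,0]]])

```text
time_s: 17.7
position: [0.5539, -0.0148, 0.0104]
tool_rot: [[-0.997, 0.078, -0.006], [0.078, 0.997, 0.001], [0.006, 0.0, -1.0]]
ft_force: [-13.2, -1.3, 10.6]
grip_width: 0.0513
```

Emit:
jog_arm(plan=[[[-0.03,0,0,0,0,0],[0,0,0,0,0,0]]])

```text
time_s: 17.9
position: [0.5539, -0.0147, 0.0103]
tool_rot: [[-0.997, 0.078, -0.009], [0.078, 0.997, 0.001], [0.009, 0.0, -1.0]]
ft_force: [-15.5, -0.8, 10.8]
grip_width: 0.0513
```

```bash
python3 st.py
```

```text
t 17.9 stop xy mm [-128.7  -80. ] z 10.3 tooly [-0.001  1.   ] tilt [ 0.009  0.    -1.   ] F [-15.4  -2.1] 10.8 w 0.0513
```

Emit:
jog_arm(plan=[[[0.3,0,0,0,0,0],[0.6,0,0,0,0,0],[0.9,0,0,0,0,0],[0,0,-0.9,0,0,0],[0,0,-0.9,0,0,0],[0,0,-0.9,0,0,0],[0,0,-0.5,0,0,0],[0,0,0,0,0,0]]], grip=-1)

```text
time_s: 18.7
position: [0.4869, -0.0098, 0.1412]
tool_rot: [[-0.997, 0.079, 0.006], [0.079, 0.997, -0.002], [-0.006, -0.001, -1.0]]
ft_force: [0.6, 0.1, -0.3]
grip_width: 0.0002
```

```bash
cat > chk.py <<'E'
from h import *; import sys
tag=sys.argv[1]; X,Y,a=np.load('stop.npy');R=np.array([[np.cos(a),-np.sin(a)],[np.sin(a),np.cos(a)]])
p,d=save('scene','s_'+tag+'.png');c=cam('scene');W=cloud(c,d)
for q in('tray','keeper','jar_a'):
    for r in spotter.trace('scene',q)[:3]:
        w=W[r['pixels']];w=w[np.isfinite(w[:,2])]; s=(w[:,:2]-[X,Y])@R*1000
        t=s[(w[:,2]>.015)&(w[:,2]<.05)]
        if len(t)<20: continue
        print(q,round(r['score'],2),'cen',np.round(np.median(t,0)),np.round(cv2.minAreaRect(t.astype(np.float32))[0],1),np.round(cv2.minAreaRect(t.astype(np.float32))[1:][0],1),np.round(cv2.minAreaRect(t.astype(np.float32))[2],1))
cr=p[240:380,220:430,::-1]; cv2.imwrite('pics/sz_'+tag+'.png',cv2.resize(cr,None,fx=3.8,fy=3.8,interpolation=cv2.INTER_CUBIC))
E
python3 st.py; python3 chk.py a
```

```text
t 18.7 stop xy mm [-195.9  -80.3] z 141.2 tooly [-0.  1.] tilt [-0.006 -0.001 -1.   ] F [0.6 0.1] -0.3 w 0.0002
tray 0.97 cen [-364. -569.] [-366.8 -571.5] [167.3 121.8] 45.2
tray 0.81 cen [-52. -75.] [-55.7 -76.5] [123.9 161.8] 0.3
tray 0.77 cen [-448.  174.] [-454.1  174. ] [126.5 165.9] 33.6
keeper 0.86 cen [-164.   13.] [-167.1   14.5] [119.7  20.8] 3.8
jar_a 0.8 cen [-17. 112.] [-23.9 111.8] [41.6 43.4] 65.3
jar_a 0.78 cen [-307.   73.] [-313.5   72.6] [40.9 43.7] 67.0
```

View pics/sz_a.png

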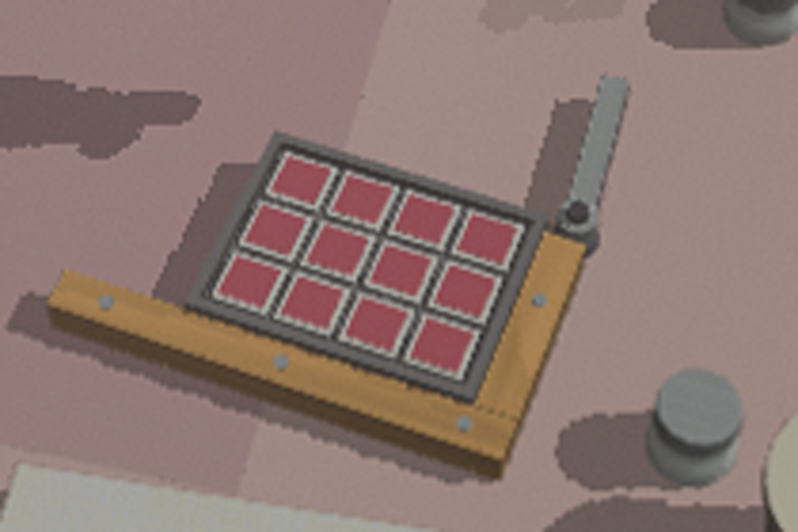

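Run:
```python
import numpy as np
H=np.array([-127,15.5]);p0=None
for th in(1.6,1.5,1.3,1.1,.9,.7,.5,.35,.2,.1,.05,0):
    u=np.array([-np.sin(th),-np.cos(th)]);m=np.array([np.cos(th),-np.sin(th)])
    c=H+75*u-(8+11*abs(m[0])+14.5*abs(m[1]))*m
    print(th,np.round(c,1), None if p0 is None else np.round([-(c-p0)[0]/40,(c-p0)[1]/40],2)); p0=c
```

```text
1.6 [-201.3   40.5] None
1.5 [-203.5   33.4] [ 0.05 -0.18]
1.3 [-205.9   19.4] [ 0.06 -0.35]
1.1 [-205.6    4.6] [-0.01 -0.37]
0.9 [-202.   -10.6] [-0.09 -0.38]
0.7 [-195.   -25.3] [-0.18 -0.37]
0.5 [-184.5  -38.5] [-0.26 -0.33]
0.35 [-174.6  -47. ] [-0.25 -0.21]
0.2 [-163.1  -53.7] [-0.29 -0.17]
0.1 [-154.8  -57.1] [-0.21 -0.08]
0.05 [-150.4  -58.4] [-0.11 -0.03]
0 [-146.   -59.5] [-0.11 -0.03]
```

Emit:
jog_arm(plan=[[[0.15,0.8,0,0,0,0],[0,0.9,0,0,0,0],[0,0.9,0,0,0,0],[0,0.85,0,0,0,0],[0,0,0.8,0,0,0],[0,0,0.9,0,0,0],[0,0,0.9,0,0,0],[0,0,0.5,0,0,0],[0,0,0.17,0,0,0],[0,0,0,0,0,0]]])

```text
time_s: 19.9
position: [0.4899, 0.1285, 0.0067]
tool_rot: [[-0.997, 0.079, -0.003], [0.079, 0.997, -0.0], [0.003, -0.0, -1.0]]
ft_force: [0.4, 0.4, 0.1]
grip_width: 0.0001
```

```bash
python3 st.py; python3 chk.py b
```

```text
t 19.9 stop xy mm [-203.8   57.8] z 6.7 tooly [0. 1.] tilt [ 0.003 -0.    -1.   ] F [0.4 0.5] 0.1 w 0.0001
tray 0.95 cen [-52. -76.] [-55.9 -77.1] [124.6 161.4] 0.4
tray 0.87 cen [-448.  181.] [-454.2  173.5] [126.5 167.4] 33.9
tray 0.75 cen [-363. -569.] [-367.3 -571.4] [166.9 121.1] 45.2
keeper 0.69 cen [-170.   13.] [-169.4   11.6] [111.   19.9] 7.0
jar_a 0.73 cen [-18. 113.] [-24.3 111.7] [41.9 44.7] 78.1
jar_a 0.62 cen [-311.   90.] [-314.4   89.7] [31.3  8.2] 5.9
```

View pics/s_b.png

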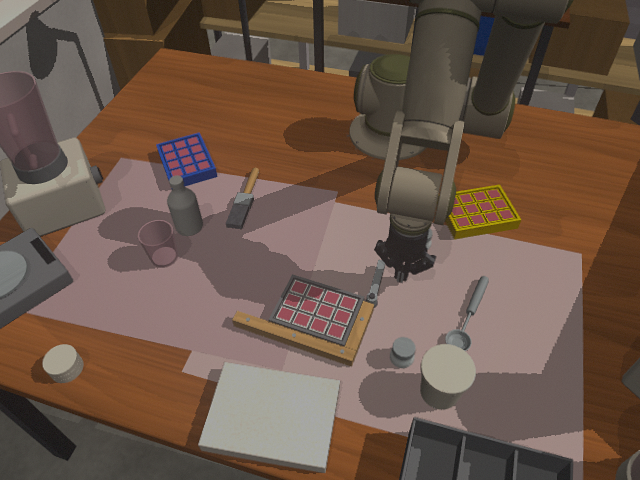

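Emit:
jog_arm(plan=[[[0,-0.2,-0.08,0,0,0],[0,-0.2,0,0,0,0],[0,-0.2,0,0,0,0],[0.05,-0.18,0,0,0,0],[0,-0.18,0,0,0,0],[0,-0.18,0,0,0,0],[0,-0.18,0,0,0,0],[-0.05,-0.2,0,0,0,0],[-0.05,-0.18,0,0,0,0],[0,0,0,0,0,0]]])

```text
time_s: 21.1
position: [0.4874, 0.0596, 0.0109]
tool_rot: [[-0.997, 0.08, 0.0], [0.08, 0.997, -0.0], [-0.0, -0.0, -1.0]]
ft_force: [-0.1, -0.7, -0.7]
grip_width: 0.0002
```

```bash
python3 st.py; python3 chk.py c
```

```text
t 21.1 stop xy mm [-200.9  -11.1] z 10.9 tooly [0.001 1.   ] tilt [-0. -0. -1.] F [-0.1 -0.7] -0.7 w 0.0002
tray 0.78 cen [-447.  174.] [-453.9  173.6] [126.  165.1] 32.6
tray 0.66 cen [-53. -75.] [-55.7 -77.1] [124.1 161.6] 0.1
tray 0.64 cen [-363. -570.] [-366.1 -571.9] [164.4 119.9] 44.7
keeper 0.89 cen [-157.  -10.] [-157.5   -7.4] [119.7  21.5] 36.4
jar_a 0.94 cen [-17. 112.] [-23.9 111.2] [44.6 43. ] 4.6
jar_a 0.56 cen [-307.   73.] [-314.6   72.6] [43.3 44. ] 82.0
```

View pics/sz_c.png

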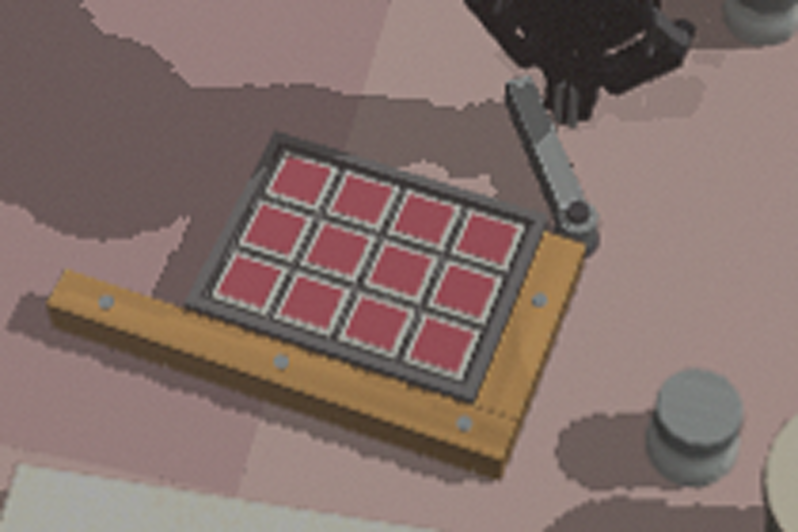

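Emit:
jog_arm(plan=[[[-0.07,-0.18,0,0,0,0],[-0.08,-0.17,0,0,0,0],[-0.13,-0.17,0,0,0,0],[-0.13,-0.16,0,0,0,0],[-0.13,-0.11,0,0,0,0],[-0.12,-0.1,0,0,0,0],[-0.15,-0.09,0,0,0,0],[-0.14,-0.08,0,0,0,0],[-0.1,-0.05,0,0,0,0],[0,0,0,0,0,0]]])

```text
time_s: 22.3
position: [0.5261, 0.0127, 0.0109]
tool_rot: [[-0.997, 0.079, 0.001], [0.079, 0.997, -0.0], [-0.001, -0.0, -1.0]]
ft_force: [-0.0, -0.4, 0.7]
grip_width: 0.0
```

```bash
python3 st.py; python3 chk.py d
```

```text
t 22.3 stop xy mm [-158.6  -54.8] z 10.9 tooly [0. 1.] tilt [-0.001 -0.    -1.   ] F [-0.  -0.4] 0.7 w 0.0
tray 0.92 cen [-448.  174.] [-453.1  173. ] [126.7 163.3] 33.2
tray 0.89 cen [-53. -75.] [-55.5 -77. ] [124.  161.1] 0.3
tray 0.62 cen [-364. -570.] [-366.9 -572.6] [165.6 120.4] 44.6
keeper 0.65 cen [-131.  -31.] [-131.6  -25.8] [110.8  24.2] 76.9
jar_a 0.67 cen [-17. 112.] [-23.5 111.5] [42.4 43.2] 79.5
jar_a 0.59 cen [-308.   73.] [-316.    72.7] [46.7 44.2] 29.5
```

View pics/sz_d.png

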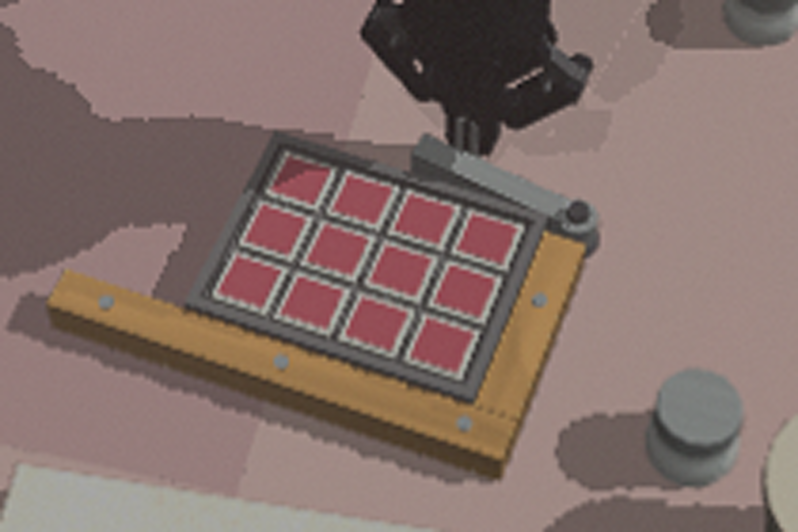

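Nearly closed (about 0.15 rad), with 12–13 mm to go. I'll finish in small steps.

Emit:
jog_arm(plan=[[[-0.1,-0.03,0,0,0,0],[-0.1,-0.03,0,0,0,0],[-0.05,-0.02,0,0,0,0],[-0.03,0,0,0,0,0],[0,0,0,0,0,0]]])

```text
time_s: 23.0
position: [0.5367, 0.0089, 0.0109]
tool_rot: [[-0.997, 0.079, 0.0], [0.079, 0.997, -0.0], [-0.0, -0.0, -1.0]]
ft_force: [-0.5, -0.3, -0.0]
grip_width: 0.0001
```

Emit:
jog_arm(plan=[[[-0.03,0,0,0,0,0]]])

```text
time_s: 23.1
position: [0.5375, 0.0089, 0.0109]
tool_rot: [[-0.997, 0.079, -0.0], [0.079, 0.997, -0.0], [0.0, -0.0, -1.0]]
ft_force: [-1.0, 0.2, 0.1]
grip_width: 0.0001
```

```bash
python3 st.py
```

```text
t 23.1 stop xy mm [-147.   -57.8] z 10.9 tooly [0. 1.] tilt [ 0. -0. -1.] F [-1.   0.1] 0.1 w 0.0001
```

Emit:
jog_arm(plan=[[[-0.03,0,0,0,0,0],[-0.02,0,0,0,0,0]]])

```text
time_s: 23.3
position: [0.5395, 0.0087, 0.0109]
tool_rot: [[-0.997, 0.079, -0.001], [0.079, 0.997, -0.0], [0.001, -0.0, -1.0]]
ft_force: [-3.3, -0.7, 1.4]
grip_width: 0.0003
```

Emit:
jog_arm(plan=[[[-0.02,0,0,0,0,0],[0,0,0,0,0,0]]])

```text
time_s: 23.5
position: [0.5395, 0.0087, 0.0108]
tool_rot: [[-0.997, 0.079, -0.002], [0.079, 0.997, 0.0], [0.002, -0.0, -1.0]]
ft_force: [-4.7, -0.4, 3.8]
grip_width: -0.0002
```

```bash
python3 st.py; python3 chk.py e
```

```text
t 23.5 stop xy mm [-145.   -57.7] z 10.8 tooly [-0.  1.] tilt [ 0.002 -0.    -1.   ] F [-4.6 -0.8] 3.8 w -0.0002
tray 0.81 cen [-53. -76.] [-55.4 -76.9] [161.8 123.3] 89.7
tray 0.78 cen [-448.  174.] [-454.3  174.3] [126.3 165.5] 32.6
tray 0.63 cen [-364. -569.] [-367.6 -571.3] [166.9 122. ] 45.7
keeper 0.69 cen [-125.  -26.] [-123.5  -27.6] [110.6  25.5] 85.4
jar_a 0.68 cen [-18. 112.] [-23.9 111.5] [43.9 42.6] 16.7
jar_a 0.57 cen [-307.   73.] [-315.    72.2] [44.3 45.6] 53.8
```

View pics/sz_e.png

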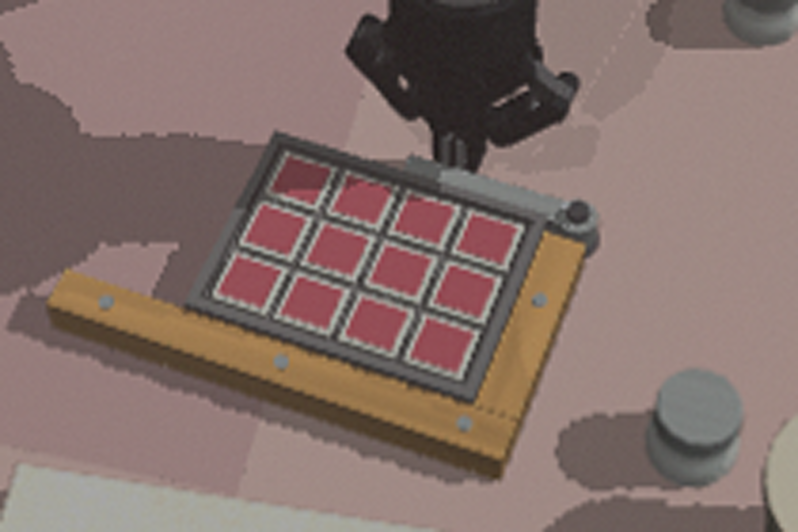

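Emit:
jog_arm(plan=[[[0.3,0,0,0,0,0],[0.7,0,0,0,0,0],[0.3,0,-0.5,0,0,0],[0,0,-0.9,0,0,0],[0,0,-0.9,0,0,0],[0,0,-0.9,0,0,0],[0,0,-0.9,0,0,0],[0,0,-0.9,0,0,0],[0.8,0.2,0,0,0,0],[0.3,0.8,0,0,0,0]]])

```text
time_s: 24.7
position: [0.4469, 0.0553, 0.212]
tool_rot: [[-0.997, 0.082, 0.002], [0.082, 0.997, -0.001], [-0.002, -0.0, -1.0]]
ft_force: [-0.0, 0.7, -1.0]
grip_width: -0.0001
```

Emit:
jog_arm(plan=[[[0,0.95,0,0,0,0],[0,0.95,0,0,0,0],[0,0.95,0,0,0,0],[0,0.95,0,0,0,0],[0,0.95,0,0,0,0],[0,0.95,0,0,0,0],[0,0.95,0,0,0,0],[0,0.95,0,0,0,0],[0,0,0,0,0,0]]])

```text
time_s: 25.6
position: [0.4714, 0.3628, 0.2104]
tool_rot: [[-0.997, 0.075, 0.0], [0.075, 0.997, 0.001], [-0.0, 0.001, -1.0]]
ft_force: [0.2, -1.9, -1.3]
grip_width: -0.0
```

```bash
python3 st.py; python3 chk.py f
python3 - <<'E'
from h import *
p,d=save('top','top_f.png'); c=cam('top')
X,Y,a=np.load('stop.npy');R=np.array([[np.cos(a),-np.sin(a)],[np.sin(a),np.cos(a)]]);W=cloud(c,d)
for q in('tray','keeper','jar_a','tub','spoon','brush','mug','bottle'):
    for r in spotter.trace('top',q)[:3]:
        w=W[r['pixels']];w=w[np.isfinite(w[:,2])]; s=(w[:,:2]-[X,Y])@R*1000; t=s[(w[:,2]>.012)]
        if len(t)>20: b=cv2.minAreaRect(t.astype(np.float32)); print(q,np.round(r['score'],2),np.round(r['rect']),np.round(b[0],1),np.round(b[1],1),np.round(b[2],1))
o=cv2.resize(p[140:290,210:410,::-1],None,fx=4,fy=4,interpolation=cv2.INTER_CUBIC); cv2.imwrite('pics/tz_f.png',o)
E
```

```text
t 25.6 stop xy mm [-240.6  289.9] z 210.4 tooly [-0.004  1.   ] tilt [-0.     0.001 -1.   ] F [ 0.3 -1.9] -1.3 w -0.0
tray 0.92 cen [-447.  174.] [-452.7  173.4] [125.2 162.7] 33.3
tray 0.78 cen [-52. -75.] [-58.3 -77. ] [129.3 162.5] 0.2
tray 0.57 cen [-364. -570.] [-365.8 -571.7] [169.9 122.4] 44.2
keeper 0.7 cen [-125.  -22.] [-125.4  -27.5] [109.7  20.6] 87.4
keeper 0.45 cen [-307.   73.] [-315.1   72. ] [44.5 45.1] 84.2
jar_a 0.95 cen [-17. 112.] [-23.8 111.4] [42.5 43.2] 10.6
jar_a 0.67 cen [ 51. 192.] [ 42.8 190.1] [74.2 26.5] 78.0
jar_a 0.65 cen [-307.   73.] [-315.1   72. ] [44.5 45.1] 84.2
tray 0.86 [266. 156. 338. 207.] [-56.8 -75.5] [165.9 128.4] 89.7
tray 0.85 [154. 294. 238. 375.] [-454.5  173.4] [122.4 161.8] 33.5
tray 0.74 [463. 272. 540. 350.] [-369.1 -573.2] [161.9 122.4] 45.3
keeper 0.89 [261. 202. 309. 212.] [-124.8  -29.8] [ 18.8 108.6] 2.7
jar_a 0.82 [230. 272. 251. 295.] [-317.9   69.6] [43.8 42. ] 13.5
jar_a 0.66 [263. 200. 308. 206.] [-124.9  -28.6] [ 18.8 111.1] 2.7
jar_a 0.52 [224. 159. 244. 179.] [-30.1 107.9] [44.1 42.3] 60.6
tub 0.98 [173. 122. 219. 164.] [ 15.5 194. ] [92.1 93.3] 2.1
tub 0.74 [269. 156. 336. 207.] [-56.7 -77.2] [121.4 161. ] 0.4
spoon 0.92 [180. 183. 204. 258.] [-168.8  206.7] [ 48.8 198. ] 88.6
brush 0.65 [402. 242. 431. 324.] [-306.  -368.3] [200.7  41.7] 10.3
brush 0.24 [264. 149. 363. 213.] [-53.7 -99.8] [163.8 254.3] 0.4
bottle 0.45 [180. 184. 203. 258.] [-169.5  216.4] [ 46.1 194.5] 80.7
```

View pics/tz_f.png

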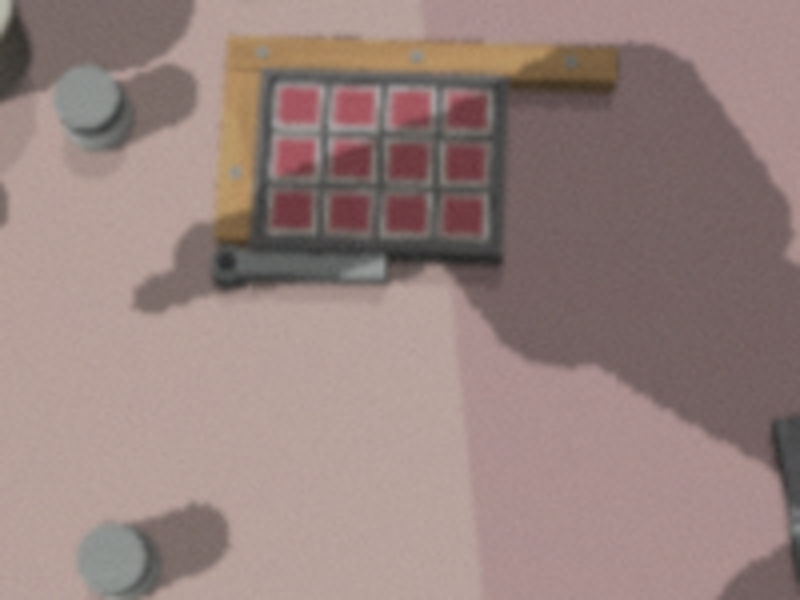

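View pics/sz_f.png

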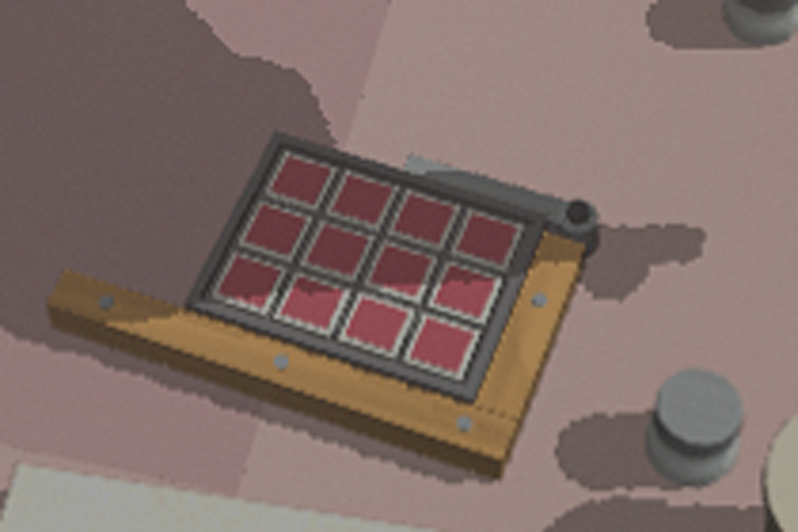

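The tray looks flush and the keeper is closed. jar_b may look slightly different in the top view, so I'll check whether it moved.

Run:
```python
import cv2,numpy as np
def tm(A,B,r,ups=4):
    a=cv2.imread('pics/'+A,0);b=cv2.imread('pics/'+B,0);x0,y0,x1,y1=r
    t=cv2.resize(a[y0:y1,x0:x1],None,fx=ups,fy=ups,interpolation=cv2.INTER_CUBIC)
    m=8;s=cv2.resize(b[y0-m:y1+m,x0-m:x1+m],None,fx=ups,fy=ups,interpolation=cv2.INTER_CUBIC)
    q=cv2.matchTemplate(s,t,cv2.TM_CCOEFF_NORMED);_,v,_,l=cv2.minMaxLoc(q);return round(v,3),l[0]/ups-m,l[1]/ups-m
print('top jar_b',tm('top0.png','top_f.png',(226,266,252,294)))
print('top jar_a',tm('top0.png','top_f.png',(222,156,246,182)))
for B in('scene_m2.png','scene_m5.png','scene_m8.png','s_a.png','s_b.png','s_c.png','s_f.png'):
    print(B,'jar_b',tm('scene0.png',B,(408,224,436,253)),'jar_a',tm('scene0.png',B,(386,336,416,369)),'keep',)
ims=[cv2.imread('pics/'+f)[y-25:y+25,x-25:x+25] for f,x,y in(('top0.png',239,280),('top_f.png',239,280),('scene0.png',421,238),('s_f.png',421,238))]
cv2.imwrite('pics/jb.png',cv2.resize(np.hstack(ims),None,fx=4,fy=4,interpolation=cv2.INTER_CUBIC))
```

```text
top jar_b (0.707, 8.0, -8.0)
top jar_a (0.997, 0.0, 0.0)
scene_m2.png jar_b (0.677, 0.25, 0.0) jar_a (0.998, 0.0, 0.0) keep
scene_m5.png jar_b (0.677, 0.25, 0.0) jar_a (0.998, 0.0, 0.0) keep
scene_m8.png jar_b (0.677, 0.25, 0.0) jar_a (0.998, 0.0, 0.0) keep
s_a.png jar_b (0.677, 0.25, 0.0) jar_a (0.998, 0.0, 0.0) keep
s_b.png jar_b (0.556, 2.25, -8.0) jar_a (0.998, 0.0, 0.0) keep
s_c.png jar_b (0.703, 0.25, 0.0) jar_a (0.998, 0.0, 0.0) keep
s_f.png jar_b (0.677, 0.25, 0.0) jar_a (0.998, 0.0, 0.0) keep
```

View pics/jb.png

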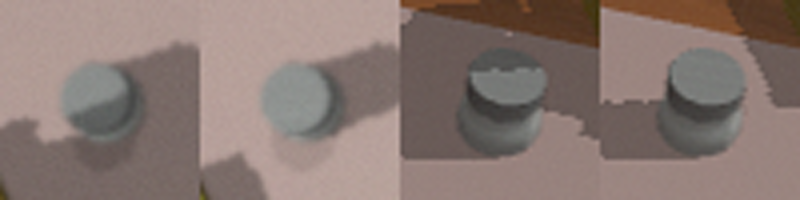

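jar_b hasn't moved. The difference was the arm's shadow, and its outline sits at the same pixels. Handing in.

```bash
python3 -c "
from h import *
print(close_job(), env.observe()['time_s'])"
```

```text
the job is handed in; nothing more can be done
the job is handed in; nothing more can be done
```

The grey tray is pushed into the corner against both battens, and the keeper bar is swung round along its near side. I handed the job in at about 26 s.

**What I did:** I pushed the tray forward onto the far batten with two spread fingers, then left along it onto the side batten. I pressed forward once more, then swung the keeper round with shut fingers until it lightly touched the tray. The highest wrist force I read was about 23 N, at the end of the first push; force was only read at the end of each move.

**Last checks:**
- **Tray:** contact forces of 13 to 19 N built up against both battens. The final pictures show no gap, and the tray is parallel to the stop within about 0.4°.
- **Keeper:** it stopped against the tray at about 5 N. The top view puts it 2.7° past parallel, which disagrees with that contact. I put this down to the pin's boss being included in the outline.
- **Stop position:** my camera fit of the stop is off by roughly 2 to 3 mm, so I judged flushness by contact force and the pictures.
- **Other objects:** both jars are at the same pixels as before; jar_b matched poorly at first only because the arm's shadow had changed. Nothing came near the tub, spoon, brush, bottle or beaker, but I compared only the jars pixel by pixel.

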